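# Turn a roller carrier on the infeed post and bed it in the station corner

## Robot

A 6-joint arm with a two-finger parallel gripper is mounted at the origin on the work surface. World frame = base frame: x ahead of the robot, y to its left, z up, the work surface at z = 0. Lengths are in mm, angles in degrees, forces in N, time in s.
With the tool pointing down it reaches from about 350 to 725 mm from the base axis. Payload 4.3 kg.
Tool frame: the origin (TCP) lies at the very end of the fingers, on their centre line; the grasp point (between the pads) lies 19 mm behind it; x points along the fingers, z is the direction in which the jaws open and shut, and the axes are right-handed (so a half turn about x gives the same grasp; the last joint's range is limited). The gripper opens to 85 mm and grips with 20 to 120 N. Pads are 22 mm wide; open, the fingers measure 114 mm over their backs; the gripper's body (76 mm by 85 mm) begins 54 mm behind the grasp point. The pads swing forward as they close: fully open they stand 13 mm farther back than shut.
Start: joints at [-72.554, 21.618, 4.641, 73.018, 0, 83.68], TCP at [231.744, -526.272, 231.329] pointing down, gripper open.
Joint ranges: [-156.06, 156.06], [-48.1, 94.91], [-58.44, 69.94], [-101.28, 121.22], [-78.64, 73.56], [-180, 180]. Speed limits (degrees/s): [147.25, 147.25, 180, 180, 180, 180].

## Interface

Orientations are given as a 3x3 rotation matrix whose columns are the frame's x, y, z axes.
In Python, from workcell import env gives the robot as it stands.
- The arm moves only by the shell command python3 -m inch 'ROWS'. ROWS is JSON, a list of rows, each a list of 7 numbers: the shift along the tool's x, y, z in m, then the turn, a rotation vector about the tool's x, y, z in degrees, then the opening, from 0 (shut) to 1 (fully open). A call has 1 to 8 rows; each row shifts and turns the pose as measured when the row begins, along the tool's axes as they then stand; what a row does not reach is not made up. A row lasts 1/12 s, in which the tool goes at most 41.7 mm and 7.16 degrees, less where a joint would pass 70% of its speed; a pose out of reach is approached as far as the arm can. A call with a gripper value outside its range is refused whole. The fingers move at their own pace and stop on an object; the grip force is fixed at half the most. Time passes only in rows, so rows that do not move let the fingers close. It gives the time, the measured TCP pose, the force and the opening at its end, in the units of the state.
- env.get_obs(): the state, without advancing time (a new reading comes with each control period).
- env.read_camera(name): name is "side" or "top"; returns the picture (420x560x3 uint8, red, green, blue); there is no depth.
- env.camera_info(name): a dict with "intrinsics" (3x3 intrinsics, pixels), "position" and "attitude" of the camera in the world. Camera axes: x right, y up, looking along -z (the intrinsics and any distortion apply to the point x, -y, -z); pixel columns grow to the right and rows downward; lengths in mm; the calibration is good to about 2 mm. A picture is of the moment at which its call begins. camera_info takes no time and is no camera call.
- env.job_done(): hands the job in, once; it reports no verdict.
The state is a dict: "clock": time; "joint_positions": joint angles; "joint_vel": joint speeds; "joint_efforts": joint torques, N m; "position": TCP position; "tool_rot": TCP orientation; "wrist_force": force on the tool from outside, world axes, zero at the start; "moment": the same for the moment, N m; "grip_width": opening from 0.0 (shut) to 1.0 (fully open).
Only numpy, scipy, OpenCV 4.12 (cv2) and the standard library are available. Lean on these libraries where they do the work, as an engineer would, in place of code of your own. Each camera call takes 0.05 s, during which the arm holds its last target.

## Task

Push the square roller carrier with its orange side against the fixed steel post so that it swings a quarter turn clockwise (seen from above) round the post, then slide it along the brass fence until it sits fully home in the corner: orange side flush on the fence, its neighbour side flush on the black end stop. Press it home on the stop with a steady push of about 20 N for a second. Work slowly and gently, never pressing on anything or knocking the carrier against anything harder than 25 N, keep the carrier flat on the deck, leave the other things where they are, and let go at the end.

Things in the scene. Friction and masses are not known exactly. Their poses are not given: they have to be found in the camera images.
- deck: Fixed grey infeed deck, plate 300 x 500 mm, top 10 mm above the table. Origin: at table height on the axis of the turning post. x points away from the robot, y along the lane to the robot's left, z up; it may be yawed some 12 degrees. The plate spans x -200 to +100 mm, y -250 to +250 mm; all fixed on it keeps its place in this frame.
- post: Fixed upright turning post on the deck: smooth steel, 20 mm diameter, 50 mm high above the deck, blue dot on top. Unsprung, like fence and stop: the carrier knocking on them at 50 mm/s gives about 25 N, at 20 mm/s about 10 N. Origin: centre of its foot, on the deck top.
- fence: Fixed brass fence along the far side of the lane, 16 mm thick, 130 mm long, 25 mm high above the deck. Its face towards the robot lies at deck x = -10 mm, in line with the robot-side tangent of the post, and runs from deck y = +20 to +150 mm. Origin: lower edge of that face, at its end near the post.
- stop: Fixed black end stop across the lane's end, 30 mm high, 16 mm thick. Its working face lies at deck y = +135 mm, looks to deck -y and runs from deck x = -125 to -20 mm. Origin: in the plane of that face, at deck x = 0, on the deck top. The carrier must bear on it with 9 to 25 N, steadily; of a push, deck and fence drag take 2 to 9 N. A push of 20 N moves it less than 1.5 mm after touching.
- carrier: Loose aluminium block 110 x 110 mm, 28 mm high, with a white roller with black hub bolted flat on top (89 mm across, up to 46 mm above the carrier's underside); 0.4 to 0.8 kg, too wide to grip, slides with 2 to 6 N. Origin: centre of its underside; z up. The side at its own +y is orange, with an orange stripe along that edge of the top; it starts looking along deck +y within about 12 degrees.
- home (a point): Where the carrier's origin must end, on the deck top: deck x -65, y +80 mm, the carrier turned -90 degrees from the deck's axes. At first, pushing the carrier straight along deck +y brings its orange side onto the post, 20 to 50 mm off that side's middle, away from the robot; pushed then on the opposite side, near its robot-side end, it swings clockwise round the post, slipping along it by 10 to 25 mm.
- stripe_a (a point): Point on the carrier's orange side at half height, 45 mm from the middle of that side (carrier frame -45, +55, +14 mm).
- stripe_b (a point): Point on the carrier's orange side at half height, 45 mm from the middle at the other end (carrier frame +45, +55, +14 mm).
- spare_hub: Bystander, leave alone: black stepped hub, 48 mm across, 30 mm high, on the deck behind the fence line.
- bushing: Bystander, leave alone: brass ring, 38 mm across, 24 mm high, on the deck beyond the end stop.
- spare_roller: Bystander, leave alone: white cylinder standing up, 52 mm across, 40 mm high, on the deck behind the fence.
- jar: Bystander, leave alone: grey jar with red cap, 60 mm across, 75 mm high, on the table beside the deck.
- tape_core: Bystander, leave alone: cardboard ring, 90 mm across, 45 mm high, on the table beside the deck.
- wrench: Bystander, leave alone: steel wrench lying on the table beside the deck.
- brush: Bystander, leave alone: brush lying on the table beside the deck.
Mind the look-alikes: they are no part of the job. What is shaped like the carrier but red is not meant.

How it is judged (in metres and radians):
On the way, in this order (a step that is already met when the one before it is completed fails the run):
1. the carrier is between about 35 and 65 degrees round while it bears on the post (contact force between carrier and post above 0.3 N and angle between the y axis of carrier and the y axis of deck, either way round between 0.6 and 1.13 rad), for 0.1 s.
2. the carrier is turned the full quarter (within 7 degrees) (angle between the y axis of carrier and the y axis of deck, either way round above 1.45 rad), for 0.2 s.
3. the carrier, turned, is pressed steadily on the end stop with 9 to 25 N (a push of about 20 N less the drag of deck and fence) (contact force between carrier and stop between 9 and 25 N and angle between the y axis of carrier and the y axis of deck, either way round above 1.5 rad), for 0.6 s.
At the end, for the whole second after the job is handed in: The carrier lies flat and at rest in the corner: both ends of its orange side within 2 mm of the fence face (deck x above -12 mm, below -7 mm), and its centre at deck y 78 to 82.5 mm (neighbour side within 2 mm of the stop face) (x of stripe_a in the frame of deck between -0.012 and -0.007 m and x of stripe_b in the frame of deck between -0.012 and -0.007 m and y of carrier in the frame of deck between 0.078 and 0.0825 m and angle between carrier's own z axis and vertical below 0.03 rad and linear speed of carrier below 0.005 m/s); the robot touches nothing.
It fails at once if the robot presses on the carrier with more than 30 N (contact force between any of the arm, the fingers and carrier above 30 N).
It fails at once if the robot presses on the deck, post, fence or stop with more than 30 N (contact force between any of the arm, the fingers and deck above 30 N).
It fails at once if the carrier presses on the post, the fence or the end stop with more than 30 N (contact force between carrier and post above 30 N or contact force between carrier and fence above 30 N or contact force between carrier and stop above 30 N).
It fails at once if the carrier is tipped by more than 0.12 rad or lifted (angle between carrier's own z axis and vertical above 0.12 rad or z of carrier in the frame of deck above 0.018 m).
It fails at once if a bystander is moved by more than 15 mm (distance of any of spare_hub, bushing, spare_roller, jar, tape_core, wrench, brush from where it was at the start of the episode above 0.015 m).
It also fails if it takes over 72 s, if anything falls off the work surface, if the arm or the gripper's body presses on something with over 40 N, if the wrist force passes 120 N, or if a joint passes its speed limit or range.

## Working session

There is one attempt and no reset: what is moved stays moved. The work goes in short steps, Python scripts to look and compute and a shell command to move; the robot and the scene stay as the last step left them, time stands still between calls to the robot, and variables do not carry over. Pictures are saved under pics/ and viewed, and the job is handed in when it is done.

```bash
ls; mkdir -p pics; python3 - <<'E'
from workcell import env
import cv2
for n in ("top","side"):
    im=env.read_camera(n); cv2.imwrite(f"pics/{n}0.png",im[:,:,::-1])
    print(n,env.camera_info(n))
o=env.get_obs()
for k in("clock","position","tool_rot","wrist_force","grip_width"):print(k,o[k])
E
```

```text
pics
top {'intrinsics': array([[438.64904066,   0.        , 276.42503169],
       [  0.        , 438.64904066, 209.61499387],
       [  0.        ,   0.        ,   1.        ]]), 'position': array([ 434.83533949,    8.12862519, 1242.06557704]), 'attitude': array([[ 0.01960713,  0.99666407, -0.07922304],
       [-0.99978839,  0.01905186, -0.00775885],
       [-0.00622362,  0.07935841,  0.99682672]])}
side {'intrinsics': array([[409.80753712,   0.        , 285.023592  ],
       [  0.        , 409.80753712, 212.14875548],
       [  0.        ,   0.        ,   1.        ]]), 'position': array([ 321.05324642,  822.12818698, 1058.99781552]), 'attitude': array([[-0.96796414,  0.19903159, -0.15307464],
       [-0.25078172, -0.73621827,  0.6285628 ],
       [ 0.01240751,  0.64681457,  0.76254637]])}
clock 0.1
position [ 231.56483043 -525.67069492  230.4398972 ]
tool_rot [[-5.09972131e-04  9.15211540e-01  4.02973420e-01]
 [ 1.78111573e-03  4.02973664e-01 -9.15209841e-01]
 [-9.99998284e-01  2.51010782e-04 -1.83560301e-03]]
wrist_force [ 0.10604152 -0.35308421 -0.32929095]
grip_width 0.9970897021360494
```

View pics/top0.png

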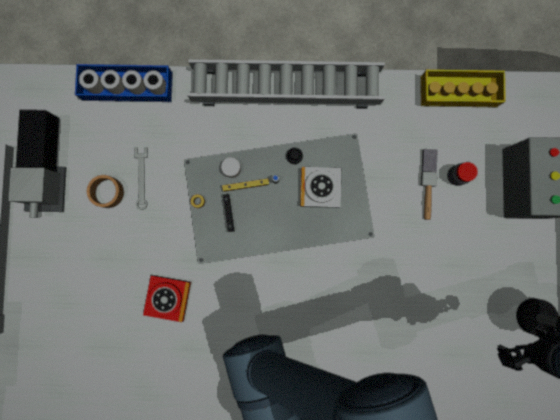

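View pics/side0.png

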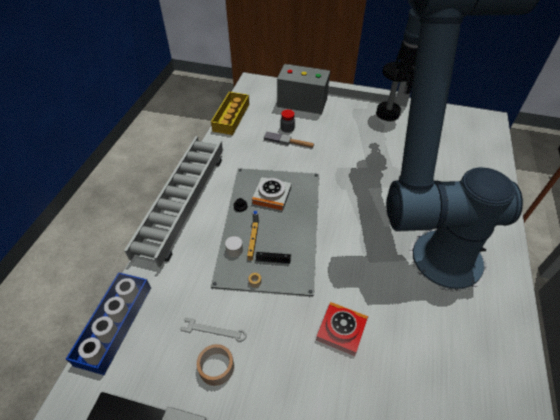

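The carrier is the silver block with the white roller at top (320,187), with its orange stripe on the left. The red look-alike is at (167,298), and other white rounds are the spare roller at (231,166) and the blue tray at (123,80). I choose (320,187). The post's blue dot is at (275,179), the fence at (246,184) and the stop at (228,213).

```bash
cat > h.py <<'E'
import numpy as np,cv2
from workcell import env
def ray(n,uv,z):
    c=env.camera_info(n);K=c["intrinsics"];d=np.linalg.inv(K)@np.array([uv[0],uv[1],1.0])
    d=c["attitude"]@np.array([d[0],-d[1],-d[2]]);p=c["position"];t=(z-p[2])/d[2];return (p+t*d)
def proj(n,P):
    c=env.camera_info(n);q=c["attitude"].T@(np.array(P,float)-c["position"]);q=c["intrinsics"]@np.array([q[0],-q[1],-q[2]]);return q[:2]/q[2]
E
python3 - <<'E'
import cv2
for n,(x0,y0,x1,y1) in (("top",(180,130,380,268)),("side",(205,160,330,300))):
    im=cv2.imread(f"pics/{n}0.png")[y0:y1,x0:x1]
    s=4
    cv2.imwrite(f"pics/{n}0c.png",cv2.resize(im,None,fx=s,fy=s,interpolation=cv2.INTER_CUBIC))
E
```

```text
(no output)
```

View pics/top0c.png

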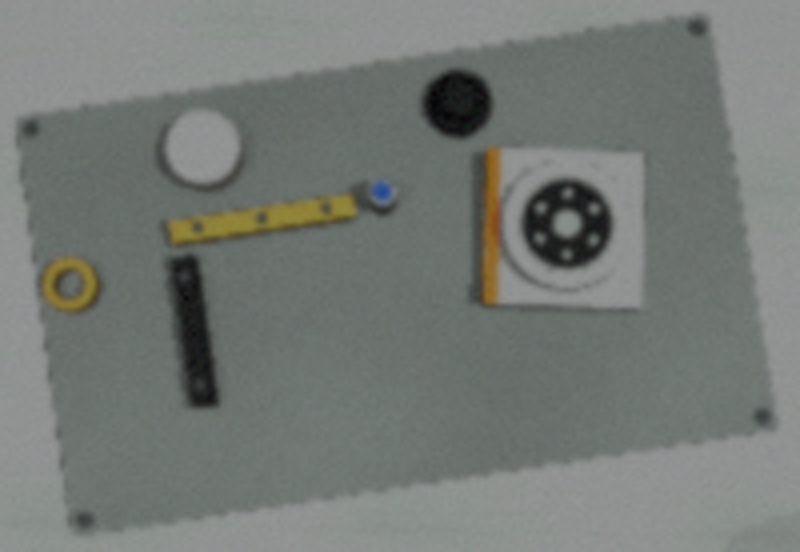

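View pics/side0c.png

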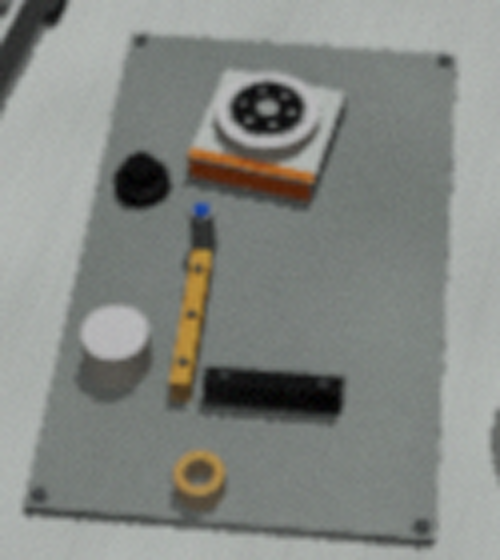

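```bash
cat >> h.py <<'E'
def cent(n,im,box,lo,hi,minA=3):
    x0,y0,x1,y1=box;h=cv2.cvtColor(im[y0:y1,x0:x1],cv2.COLOR_RGB2HSV);m=cv2.inRange(h,np.array(lo),np.array(hi))
    ys,xs=np.nonzero(m);return xs.mean()+x0,ys.mean()+y0,len(xs),m
E
python3 - <<'E'
from h import *
ims={n:cv2.cvtColor(cv2.imread(f"pics/{n}0.png"),cv2.COLOR_BGR2RGB) for n in("top","side")}
def dark(im,u,v,r=4):
    u,v=int(round(u)),int(round(v));g=cv2.cvtColor(im,cv2.COLOR_RGB2GRAY)[v-r:v+r+1,u-r:u+r+1].astype(float)
    w=np.clip(np.median(g)-12-g,0,None);yy,xx=np.mgrid[-r:r+1,-r:r+1];return u+(w*xx).sum()/w.sum(),v+(w*yy).sum()/w.sum()
approx={"top":[(187.5,162),(354,136.5),(370.5,234),(201,260)],"side":[(214.5,283.5),(240,170),(316,175),(310,291)]}
for n in ims:
    im=ims[n];W=np.array([ray(n,dark(im,*a),10)[:2] for a in approx[n]])
    print(n,W.round(1).tolist(), "centre",W.mean(0).round(1))
    e=[W[0]-W[1],W[3]-W[2],W[1]-W[2],W[0]-W[3]]
    print([round(float(np.linalg.norm(x)),1) for x in e],[round(float(np.degrees(np.arctan2(x[1],x[0]))),2) for x in e])
    b=(250,165,300,195) if n=="top" else (245,200,270,225)
    u,v,k,_=cent(n,im,b,(100,100,60),(130,255,255));print("post",u,v,k,ray(n,(u,v),60).round(1))
    b=(215,170,272,195) if n=="top" else (240,218,262,265)
    u,v,k,m=cent(n,im,b,(18,90,60),(32,255,255));
    P=np.argwhere(m)[:,::-1]+np.array(b[:2]);w=np.array([ray(n,p,35)[:2] for p in P]);r=cv2.minAreaRect(w.astype(np.float32));print("fence",k,w.mean(0),r)
E
```

```text
top [[664.7, 273.9], [746.1, -198.7], [470.2, -246.1], [388.8, 226.7]] centre [567.4  14. ]
[479.6, 479.7, 280.0, 279.9] [99.77, 99.76, 9.75, 9.72]
post 275.0 177.5 16 [616.3  22.9  60. ]
fence 287 [598.76795349 105.70657659] ((598.7600708007812, 105.78652954101562), (17.433853149414062, 130.25979614257812), 9.672441482543945)
side [[659.6, 281.1], [742.9, -196.3], [468.5, -243.4], [387.0, 233.7]] centre [564.5  18.8]
[484.5, 484.0, 278.5, 276.7] [99.9, 99.69, 9.75, 9.85]
post 254.8 212.0 10 [615.   23.3  60. ]
fence 204 [596.66512362 111.14362999] ((596.3738403320312, 113.18594360351562), (18.31742286682129, 143.1742706298828), 10.321553230285645)
```

```bash
cat >> h.py <<'E'
D0=np.array([616.5,22.7]);A=np.radians(9.75);R=np.array([[np.cos(A),-np.sin(A)],[np.sin(A),np.cos(A)]])
def todeck(p): return R.T@(np.asarray(p)[:2]-D0)
def toworld(d): return R@np.asarray(d)+D0
def carrier(im,box,n="top"):
    # orange stripe (top edge z=38) and block outline
    x0,y0,x1,y1=box;s=6
    c=cv2.resize(im[y0:y1,x0:x1],None,fx=s,fy=s,interpolation=cv2.INTER_CUBIC);h=cv2.cvtColor(c,cv2.COLOR_RGB2HSV)
    o=cv2.inRange(h,np.array((5,120,60)),np.array((22,255,255)))
    w=cv2.inRange(h,np.array((0,0,135)),np.array((180,60,255)))
    m=cv2.morphologyEx(o|w,cv2.MORPH_OPEN,np.ones((9,9)))
    def big(m):
        cs,_=cv2.findContours(m,cv2.RETR_EXTERNAL,cv2.CHAIN_APPROX_NONE);k=max(cs,key=cv2.contourArea)[:,0].astype(float)
        return np.array([todeck(ray(n,((p[0]+.5)/s-.5+x0,(p[1]+.5)/s-.5+y0),38)) for p in k]).astype(np.float32)
    r=cv2.minAreaRect(big(m));ro=cv2.minAreaRect(big(o))
    cv2.imwrite("pics/m.png",m)
    return r,ro,cv2.boxPoints(r)
E
python3 - <<'E'
from h import *
im=cv2.cvtColor(cv2.imread("pics/top0.png"),cv2.COLOR_BGR2RGB)
print(carrier(im,(285,155,355,220)))
g=cv2.cvtColor(im,cv2.COLOR_RGB2GRAY)[165:212,300:342];ys,xs=np.nonzero(g<75);
mm=(g<75).astype(np.uint8);cs,_=cv2.findContours(mm,cv2.RETR_EXTERNAL,cv2.CHAIN_APPROX_NONE);k=max(cs,key=cv2.contourArea);print(cv2.minEnclosingCircle(k));(u,v),r=cv2.minEnclosingCircle(k)
print("hub",todeck(ray("top",(u+300,v+165),56)))
im2=im[155:220,285:355];print(g.min(),im[170,338],im[150,330])
E
```

```text
(((-40.932193756103516, -125.74468994140625), (98.79070281982422, 107.76177215576172), 79.77629089355469), ((-31.864023208618164, -70.8707275390625), (10.849934577941895, 108.2979507446289), 79.79408264160156), array([[-102.724846, -164.79233 ],
       [   3.325902, -183.91919 ],
       [  20.860458,  -86.69705 ],
       [ -85.19029 ,  -67.57019 ]], dtype=float32))
((21.279468536376953, 20.519010543823242), 10.865221977233887)
hub [ -40.35284994 -121.06854776]
18 [144 148 147] [106 112 109]
```

View pics/m.png

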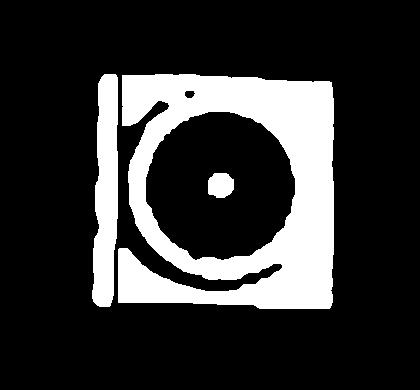

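```bash
python3 -m inch '[[0,0,0,-7.1,0,0,0.5],[0,0,0,-7.1,0,0,0.5],[0,0,0,-7.1,0,0,0.5],[0,0,0,-7.1,0,0,0.5],[0,0,0,-7.1,0,0,0.5],[0,0,0,-7.1,0,0,0.5],[0,0,0,-7.1,0,0,0.5],[0,0,0,-7.1,0,0,0.5]]'
cat >> h.py <<'E'
def st():
    o=env.get_obs();T=o["tool_rot"];p=o["position"]
    print("t",round(o["clock"],2),"pos",p.round(1),"deck",todeck(p).round(1),"az_y",round(float(np.degrees(np.arctan2(T[1,1],T[0,1]))),2),"xz",T[:2,0].round(3),"F",np.round(o["wrist_force"],1),"Fdeck",(R.T@np.array(o["wrist_force"][:2])).round(1),"g",round(o["grip_width"],2),"j6",o["joint_positions"][5].round(0),flush=True)
def go(d,z):
    "shift in tool axes (mm) to deck point d, height z"
    o=env.get_obs();P=np.append(toworld(d),z)-o["position"];print("tool shift",(o["tool_rot"].T@P).round(1))
E
python3 -c "from h import *;st()"
```

```text
clock: 0.77
position: [230.5, -522.3, 225.6]
tool_rot: [[-0.004, 0.15, 0.989], [0.012, 0.989, -0.15], [-1.0, 0.011, -0.005]]
wrist_force: [0.4, 0.1, -0.3]
grip_width: 0.501
t 0.77 pos [ 230.5 -522.3  225.6] deck [-472.7 -471.8] az_y 81.35 xz [-0.004  0.012] F [ 0.4  0.1 -0.3] Fdeck [0.4 0. ] g 0.5 j6 26.0
```

```bash
cat >> h.py <<'E'
from scipy.spatial.transform import Rotation as Ro
def rv(az):
    "rotation vector (tool axes, deg) to tool down with y at world azimuth az"
    a=np.radians(az);y=np.array([np.cos(a),np.sin(a),0]);x=np.array([0,0,-1.]);G=np.column_stack([x,y,np.cross(x,y)])
    print("rotvec",Ro.from_matrix(env.get_obs()["tool_rot"].T@G).as_rotvec(degrees=True).round(2))
E
python3 -m inch '[[0,0.022,0.034,-3,0,0,0.5],[0,0.024,0.032,-3,0,0,0.5],[0,0.024,0.032,-2,0,0,0.5],[0,0.027,0.03,0,0,-0.4,0.5],[0,0.027,0.03,0,0,-0.4,0.5],[0,0.027,0.03,0,0,0,0.5],[0,0.027,0.03,0,0,0,0.5],[0,0.027,0.03,0,0,0,0.5]]' >/dev/null
python3 -c "from h import *;st();rv(89.55);go((-40,-205),120)"
```

```text
t 1.43 pos [ 486.7 -327.2  219.9] deck [-187.2 -322.9] az_y 88.98 xz [-0.01  0.  ] F [ 0.4 -0.6  0.4] Fdeck [ 0.3 -0.7] g 0.5 j6 51.0
rotvec [-0.57 -0.59 -0.01]
tool shift [ 98.7 143.3 123.6]
```

```bash

python3 -m inch '[[0.0,0.024,0.023,-0.3,-0.3,0,0.5],[0.01,0.024,0.023,-0.3,-0.3,0,0.5],[0.015,0.024,0.022,0,0,0,0.5],[0.02,0.024,0.022,0,0,0,0.5],[0.022,0.024,0.022,0,0,0,0.5],[0.02,0.018,0.018,0,0,0,0.5],[0.01,0.01,0.01,0,0,0,0.5],[0,0,0,0,0,0,0.5]]' >/dev/null
python3 -c "from h import *;st();rv(89.55);go((-40,-205),22)"
```

```text
t 2.1 pos [ 638.3 -164.3  116.1] deck [ -10.1 -188. ] az_y 90.24 xz [0.    0.002] F [-1.2  0.1 -1. ] Fdeck [-1.2  0.3] g 0.5 j6 70.0
rotvec [ 0.69  0.01 -0.11]
tool shift [ 94.  -21.9 -26.7]
```

```bash

python3 -m inch '[[0.0,-0.01,-0.013,0.7,0,0,0.5],[0.01,-0.008,-0.01,0,0,0,0.5],[0.02,-0.002,-0.002,0,0,0,0.5],[0.02,0,0,0,0,0,0.5],[0.016,0,0,0,0,0,0.5],[0.008,0,0,0,0,0,0.5],[0.002,0,0,0,0,0,0.5],[0,0,0,0,0,0,0.5]]' >/dev/null
python3 -c "from h import *;st();rv(89.55);go((-40,-205),22)"
```

```text
t 2.77 pos [ 609.1 -192.    41.4] deck [ -43.7 -210.4] az_y 89.22 xz [-0.002 -0.003] F [ 0.1  0.3 -0.1] Fdeck [0.2 0.2] g 0.5 j6 68.0
rotvec [-0.33 -0.09  0.17]
tool shift [19.4  6.   2.7]
```

```bash

python3 -m inch '[[0.008,0.002,0.001,-0.3,0,0,0.5],[0.008,0.002,0.001,0,0,0.2,0.5],[0.004,0,0,0,0,0,0.5],[0.001,0,0,0,0,0,0.5]]' >/dev/null
python3 - <<'E'
from h import *
st();go((-40,-205),20)
a=env.read_camera("top")[130:270,180:380];b=env.read_camera("side")[150:290,215:335]
cv2.imwrite("pics/a1.png",cv2.hconcat([cv2.resize(x,(int(x.shape[1]*2.4),336)) for x in(a,b)])[:,:,::-1])
E
```

```text
t 3.1 pos [ 613.6 -189.7   22.5] deck [ -38.8 -208.8] az_y 89.5 xz [ 0.004 -0.002] F [ 0.1  0.4 -0.4] Fdeck [0.2 0.3] g 0.5 j6 68.0
tool shift [ 2.5  3.6 -1.9]
```

View pics/a1.png

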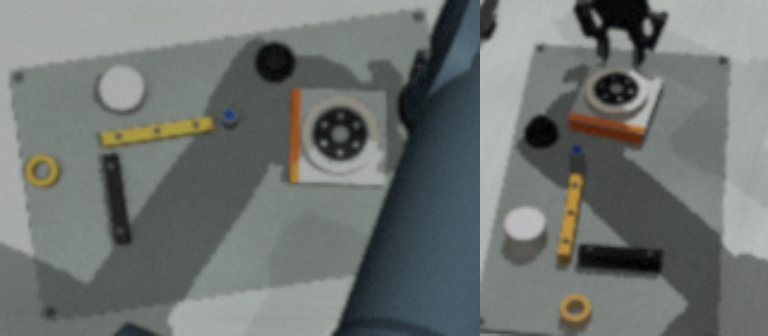

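```bash

python3 -m inch '[[0.001,0.002,-0.001,0,0,0,0.5],[0,0.002,-0.0006,0,0,0,0.5],[0,0.002,-0.0004,0,0,0,0.5],[0,0.002,-0.0004,0,0,0,0.5],[0,0.002,-0.0004,0,0,0,0.5],[0,0.002,-0.0004,0,0,0,0.5],[0,0.002,-0.0004,0,0,0,0.5],[0,0.002,-0.0004,0,0,0,0.5]]' 
python3 -c "from h import *;st();rv(89.55);go((-40,-205),20)"
```

```text
clock: 3.87
position: [610.6, -172.1, 23.2]
tool_rot: [[0.006, 0.008, 1.0], [-0.003, 1.0, -0.008], [-1.0, -0.003, 0.006]]
wrist_force: [-0.5, 0.5, -0.5]
grip_width: 0.499
t 3.87 pos [ 610.6 -172.1   23.2] deck [ -38.9 -191. ] az_y 89.53 xz [ 0.006 -0.003] F [-0.5  0.5 -0.5] Fdeck [-0.4  0.6] g 0.5 j6 69.0
rotvec [-0.02  0.35  0.15]
tool shift [  3.2 -14.    1.3]
```

```bash

python3 -m inch '[[0.001,0.0015,-0.0003,0,0.2,0,0.5],[0.001,0.0015,-0.0003,0,0.1,0,0.5],[0,0.0015,-0.0003,0,0,0,0.5],[0,0.0015,-0.0003,0,0,0,0.5],[0,0.0015,-0.0003,0,0,0,0.5],[0,0.0015,-0.0003,0,0,0,0.5],[0,0.0015,-0.0003,0,0,0,0.5],[0,0.0015,-0.0003,0,0,0,0.5]]' >/dev/null
python3 -c "from h import *;st();rv(89.55)"
```

```text
t 4.53 pos [ 609.3 -163.3   21.5] deck [ -38.6 -182.1] az_y 89.4 xz [ 0.002 -0.011] F [ 1.3 -4.  -1.7] Fdeck [ 0.6 -4.1] g 0.5 j6 70.0
rotvec [-0.15  0.13  0.64]
```

```bash

python3 -m inch '[[0,0.002,-0.0004,-0.1,0,0.2,0.5],[0,0.002,-0.0004,0,0,0.2,0.5],[0,0.002,-0.0004,0,0,0.1,0.5],[0,0.002,-0.0004,0,0,0.1,0.5],[0,0.002,-0.0004,0,0,0,0.5],[0,0.002,-0.0004,0,0,0,0.5],[0,0.002,-0.0004,0,0,0,0.5],[0,0.002,-0.0004,0,0,0,0.5]]' >/dev/null
python3 -c "from h import *;st();rv(89.55)"
python3 -m inch '[[0,0.002,-0.0004,0,0,0.2,0.5],[0,0.002,-0.0004,0,0,0,0.5],[0,0.002,-0.0004,0,0,0.1,0.5],[0,0.002,-0.0004,0,0,0,0.5],[0,0.002,-0.0004,0,0,0,0.5],[0,0.002,-0.0004,0,0,0,0.5],[0,0.002,-0.0004,0,0,0,0.5],[0,0.002,-0.0004,0,0,0,0.5]]' >/dev/null
python3 - <<'E'
from h import *
st();rv(89.55)
a=env.read_camera("top");b=env.read_camera("side")[150:290,215:335]
cv2.imwrite("pics/a2.png",cv2.hconcat([cv2.resize(x,(int(x.shape[1]*2.4),336)) for x in(a[130:270,180:380],b)])[:,:,::-1])
print(carrier(a,(270,155,335,220))[1:])
E
```

```text
t 5.2 pos [ 606.  -145.9   21.3] deck [ -38.9 -164.4] az_y 89.49 xz [0.002 0.   ] F [ 1.6 -2.9 -0.3] Fdeck [ 1.1 -3.2] g 0.5 j6 71.0
rotvec [-0.06  0.14 -0.01]
t 5.87 pos [ 602.4 -127.7   21.3] deck [ -39.4 -145.9] az_y 89.5 xz [0.002 0.006] F [ 1.4 -2.8 -2. ] Fdeck [ 0.9 -3. ] g 0.5 j6 72.0
rotvec [-0.05  0.12 -0.36]
(((-32.023529052734375, -30.383014678955078), (10.198389053344727, 107.73339080810547), 80.03866577148438), array([[-107.9626  ,  -95.593704],
       [ -35.219223, -118.38898 ],
       [ -12.400604,  -45.57112 ],
       [ -85.14398 ,  -22.775848]], dtype=float32))
```

View pics/a2.png

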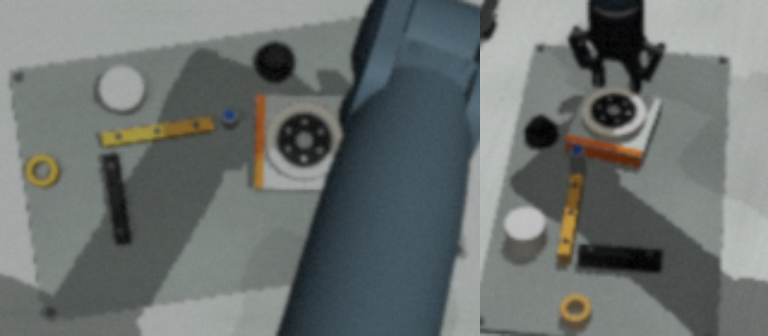

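```bash

python3 -m inch '[[0,0.002,-0.0004,0,0,0,0.5],[0,0.002,-0.0004,0,0,0,0.5],[0,0.002,-0.0004,0,0,-0.1,0.5],[0,0.002,-0.0004,0,0,0,0.5],[0,0.0015,-0.0003,0,0,0,0.5],[0,0.0012,-0.0002,0,0,0,0.5],[0,0.001,-0.0002,0,0,0,0.5],[0,0.001,-0.0002,0,0,0,0.5]]' >/dev/null
python3 -c "from h import *;st();rv(89.55)"
python3 -m inch '[[0,0.001,-0.0002,0,0,0.1,0.5],[0,0.001,-0.0002,0,0,0,0.5],[0,0.001,-0.0002,0,0,0,0.5],[0,0.001,-0.0002,0,0,0,0.5],[0,0.001,-0.0002,0,0,0,0.5]]' >/dev/null
python3 -c "from h import *;st();rv(89.55)"

```

```text
t 6.63 pos [ 599.6 -113.7   21.3] deck [ -39.7 -131.5] az_y 89.52 xz [0.002 0.004] F [ 0.8 -3.1 -1. ] Fdeck [ 0.2 -3.2] g 0.49 j6 74.0
rotvec [-0.03  0.11 -0.25]
t 7.05 pos [ 598.5 -108.3   21.3] deck [ -39.9 -126. ] az_y 89.5 xz [0.002 0.006] F [ 0.7 -3.1 -0.9] Fdeck [ 0.2 -3.2] g 0.5 j6 74.0
rotvec [-0.05  0.1  -0.35]
```

```bash

python3 -m inch '[[0,0.001,-0.0002,0,0,0,0.5],[0,0.001,-0.0002,0,0,0,0.5],[0,0.001,-0.0002,0,0,0,0.5]]' >/dev/null
python3 -c "from h import *;st();rv(89.55)"

```

```text
t 7.3 pos [ 598.  -106.9   21.4] deck [ -40.2 -124.6] az_y 89.43 xz [0.002 0.002] F [-0.2 -6.4 -2.2] Fdeck [-1.2 -6.3] g 0.51 j6 74.0
rotvec [-0.12  0.1  -0.1 ]
```

```bash

python3 -m inch '[[0,-0.006,0,0,0,0,0.3],[0,-0.006,0,0,0,0,0],[0,0,-0.008,0,0,0,0],[0,0,-0.012,0,0,0,0],[0,0,-0.012,0,0,0,0],[0,0,-0.008,0,0,0,0],[0,0,-0.004,0,0,0,0],[0,0,0,0,0,0,0]]' >/dev/null
python3 - <<'E'
from h import *
st();rv(89.55);go((-91,-122),21)
a=env.read_camera("top");b=env.read_camera("side")[150:290,215:335]
cv2.imwrite("pics/a3.png",cv2.hconcat([cv2.resize(x,(int(x.shape[1]*2.4),336)) for x in(a[130:270,180:380],b)])[:,:,::-1])
print(carrier(a,(255,155,325,225))[1:])
E
```

```text
t 7.97 pos [ 548.1 -114.2   20.7] deck [ -90.6 -123.4] az_y 89.55 xz [-0.001  0.014] F [-0.7 -0.4  0.5] Fdeck [-0.8 -0.2] g -0.0 j6 72.0
rotvec [ 0.   -0.07 -0.82]
tool shift [-0.3  1.3 -0.6]
(((-33.44083786010742, -8.90955638885498), (10.410629272460938, 108.55933380126953), 80.48553466796875), array([[ -38.225    , -112.99224  ],
       [   0.7323408, -123.63529  ],
       [  27.395956 ,  -26.037056 ],
       [ -11.561383 ,  -15.394005 ]], dtype=float32))
```

View pics/a3.png

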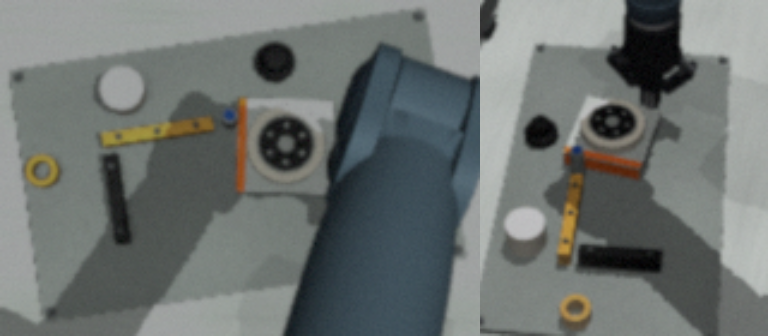

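```bash

python3 -m inch '[[0,0.0015,0,0,0,-0.4,0],[0,0.0015,0,0,0,-0.3,0],[0,0.0015,0,0,0,0,0],[0,0.0015,-0.001,0.5,0,0,0],[0,0.0015,-0.0015,1,0,0,0],[0,0.0015,-0.002,1.2,0,0,0],[0,0.0015,-0.002,1.2,0,0,0],[0,0.0015,-0.002,1.2,0,0,0]]' >/dev/null
cat >> h.py <<'E'
def look(name,box):
    st();a=env.read_camera("top");b=env.read_camera("side")[150:290,215:335]
    cv2.imwrite("pics/%s.png"%name,cv2.hconcat([cv2.resize(x,(int(x.shape[1]*2.4),336)) for x in(a[130:270,180:380],b)])[:,:,::-1])
    r=carrier(a,box)[1];print("stripe c",np.round(r[0],1),"size",np.round(r[1],1),"ang",round(r[2],1))
    o=env.get_obs();T=o["tool_rot"];az=np.degrees(np.arctan2(T[1,1],T[0,1]));print("tool theta cw",round(99.75-az,1));rv(az)
E
python3 -c "from h import *;look('a4',(250,150,330,230))"
```

```text
t 8.73 pos [ 544.7 -102.6   21.4] deck [ -92.  -111.3] az_y 84.03 xz [ 0.005 -0.003] F [-0.5 -2.5 -0.5] Fdeck [-0.9 -2.4] g 0.0 j6 79.0
stripe c [-31.3  -7.4] size [ 11.1 108.3] ang 77.3
tool theta cw 15.6
rotvec [0.   0.25 0.13]
```

View pics/a4.png

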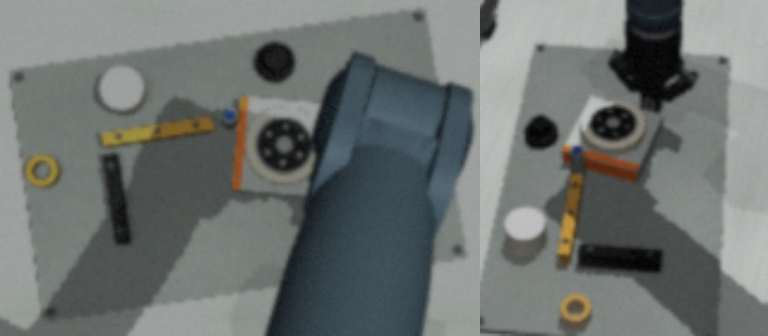

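```bash

python3 -m inch '[[0,0.0016,-0.002,0.6,0,0,0],[0,0.0016,-0.0024,0.8,0,0,0],[0,0.0016,-0.0024,1,0,0,0],[0,0.0016,-0.0024,1.2,0,0,0],[0,0.0016,-0.0024,1.2,0,0,0],[0,0.0016,-0.0024,1.2,0,0,0],[0,0.0016,-0.0024,1.2,0,0,0],[0,0.0016,-0.0024,1.2,0,0,0]]' >/dev/null
python3 -c "from h import *;look('a5',(250,150,330,230))"
```

```text
t 9.5 pos [527.3 -87.   21.6] deck [-106.5  -93. ] az_y 74.85 xz [ 0.006 -0.006] F [ 0.2 -1.8  0. ] Fdeck [-0.1 -1.8] g -0.0 j6 89.0
stripe c [-24.9  -4.1] size [ 10.5 108.5] ang 64.6
tool theta cw 24.8
rotvec [0.   0.36 0.22]
```

```bash

python3 -m inch '[[0,0.0015,-0.0024,1.3,0,0.1,0],[0,0.0015,-0.0024,1.3,0.1,0.1,0],[0,0.0015,-0.0024,1.3,0.1,0,0],[0,0.0015,-0.0024,1.3,0,0,0],[0,0.0015,-0.0024,1.3,0,0,0],[0,0.0015,-0.0024,1.3,0,0,0],[0,0.0015,-0.0024,1.3,0,0,0],[0,0.0015,-0.0024,1.3,0,0,0]]' >/dev/null
python3 -c "from h import *;look('a6',(245,150,330,230))"
```

```text
t 10.27 pos [511.8 -70.6  21.7] deck [-119.   -74.2] az_y 63.8 xz [ 0.001 -0.006] F [-0.4 -2.3  0.2] Fdeck [-0.8 -2.2] g -0.0 j6 101.0
stripe c [-22.1  -1.6] size [ 10.2 108.4] ang 53.9
tool theta cw 35.8
rotvec [0.   0.16 0.22]
```

View pics/a6.png

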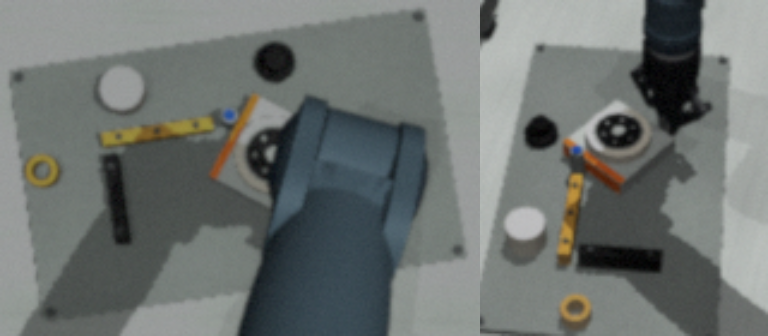

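```bash

python3 -m inch '[[0,0.0015,-0.0024,1.3,0,0.1,0],[0,0.0015,-0.0024,1.3,0.1,0.1,0],[0,0.0015,-0.0024,1.3,0,0,0],[0,0.0015,-0.0024,1.3,0,0,0],[0,0.0015,-0.0024,1.4,0,0,0],[0,0.0015,-0.0024,1.4,0,0,0],[0,0.0015,-0.0024,1.4,0,0,0],[0,0.0015,-0.0024,1.4,0,0,0]]' >/dev/null
python3 -c "from h import *;look('a7',(235,145,330,230))"
```

```text
t 11.03 pos [499.5 -53.6  21.7] deck [-128.2  -55.3] az_y 52.64 xz [-0.003 -0.008] F [-1.2 -3.   0.6] Fdeck [-1.7 -2.7] g -0.0 j6 114.0
stripe c [-19.4  -0.4] size [ 10.1 108.1] ang 44.3
tool theta cw 47.0
rotvec [0.   0.12 0.45]
```

```bash

python3 -m inch '[[0,0.0016,-0.0025,1.2,0,0.2,0],[0,0.0016,-0.0025,1.2,0,0.2,0],[0,0.0016,-0.0025,1.2,0,0.1,0],[0,0.0016,-0.0025,1.2,0,0,0],[0,0.0016,-0.0025,1.2,0,0,0],[0,0.0016,-0.0025,1.2,0,0,0],[0,0.0016,-0.0025,1.2,0,0,0],[0,0.0016,-0.0025,1.2,0,0,0]]' >/dev/null
python3 -c "from h import *;look('a8',(230,145,330,240))"
```

```text
t 11.8 pos [489.4 -33.2  21.6] deck [-134.8  -33.5] az_y 42.27 xz [-0.003 -0.008] F [-2.2 -4.   2.1] Fdeck [-2.8 -3.5] g 0.0 j6 127.0
stripe c [-17.4   0.5] size [ 10.1 108.1] ang 33.3
tool theta cw 57.4
rotvec [0.  0.2 0.4]
```

View pics/a8.png

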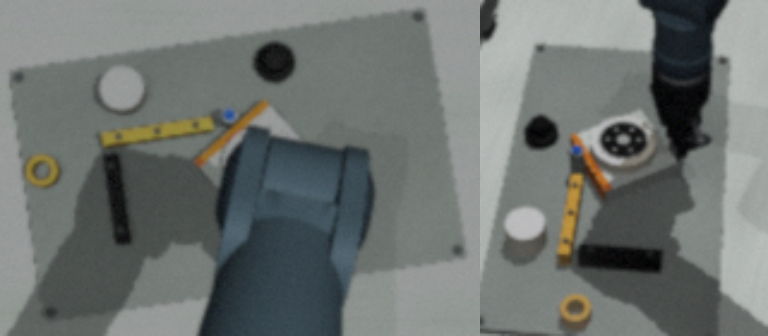

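```bash

python3 -m inch '[[0,0.0015,-0.0025,1.2,0,0.2,0],[0,0.0015,-0.0025,1.2,0.1,0.2,0],[0,0.0015,-0.0025,1.2,0,0.1,0],[0,0.0015,-0.0025,1.2,0,0,0],[0,0.0015,-0.0025,1.2,0,0,0],[0,0.0015,-0.0025,1.2,0,0,0],[0,0.0015,-0.0025,1.2,0,0,0],[0,0.0015,-0.0025,1.2,0,0,0]]' >/dev/null
python3 -c "from h import *;look('a9',(225,145,330,240))"
```

```text
t 12.57 pos [482.7 -12.2  21.5] deck [-137.8  -11.7] az_y 32.18 xz [-0.003 -0.006] F [-3.7 -5.1  2.7] Fdeck [-4.5 -4.4] g 0.0 j6 139.0
stripe c [ -7.5 -18.9] size [10.  65.3] ang 21.9
tool theta cw 67.5
rotvec [0.   0.16 0.31]
```

```bash

python3 -m inch '[[0,0.0015,-0.0025,1.1,0,0.1,0],[0,0.0015,-0.0025,1.1,0.1,0.1,0],[0,0.0015,-0.0025,1.1,0,0.1,0],[0,0.0014,-0.0025,1.1,0,0,0],[0,0.0014,-0.0025,1.1,0,0,0],[0,0.0012,-0.0022,1,0,0,0]]' >/dev/null
python3 -c "from h import *;look('a10',(225,145,330,240))"
```

```text
t 13.17 pos [479.4   4.1  20.7] deck [-138.3    4.9] az_y 25.48 xz [-0.005 -0.003] F [-3.5 -3.7  2.5] Fdeck [-4.1 -3.1] g -0.01 j6 148.0
stripe c [-12.  -10.2] size [10.  83.7] ang 16.5
tool theta cw 74.2
rotvec [-0.   -0.01  0.33]
```

View pics/a10.png

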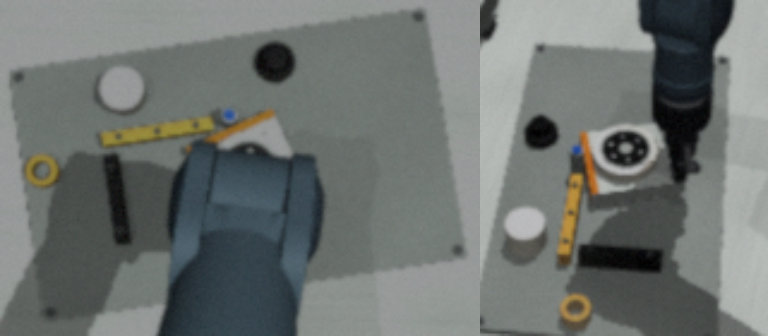

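```bash

python3 -m inch '[[0,0.0012,-0.0022,0.9,0,0.1,0],[0,0.0012,-0.0022,0.9,0,0.1,0],[0,0.0012,-0.0022,0.9,0,0.1,0],[0,0.001,-0.0018,0.8,0,0,0],[0,0.001,-0.0018,0.8,0,0,0],[0,0.001,-0.0018,0.8,0,0,0],[0,0.001,-0.0018,0.7,0,0,0],[0,0.0008,-0.0014,0.6,0,0,0]]' >/dev/null
python3 -c "from h import *;look('a11',(225,145,330,240))"
```

```text
t 13.93 pos [477.9  21.4  19.8] deck [-136.8   22.2] az_y 18.76 xz [-0.007 -0.002] F [-3.2 -3.4  2.8] Fdeck [-3.7 -2.9] g -0.0 j6 156.0
stripe c [-13.1   1.8] size [ 12.7 105.5] ang 8.3
tool theta cw 80.9
rotvec [-0.   -0.03  0.38]
```

View pics/a11.png

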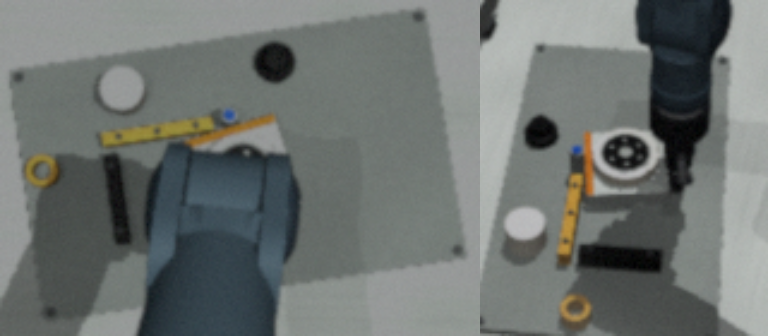

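```bash

python3 -m inch '[[-0.0005,0.0009,-0.0014,0.6,0,0.1,0],[-0.0005,0.0009,-0.0014,0.6,0,0.1,0],[0,0.0009,-0.0014,0.6,0,0.1,0],[0,0.0008,-0.0012,0.5,0,0,0],[0,0.0008,-0.0012,0.5,0,0,0],[0,0.0008,-0.0012,0.5,0,0,0],[0,0.0007,-0.001,0.5,0,0,0],[0,0.0007,-0.001,0.4,0,0,0]]' >/dev/null
python3 -c "from h import *;look('a12',(215,145,330,240))"
```

```text
t 14.7 pos [478.6  33.7  19.9] deck [-134.1   34.2] az_y 14.17 xz [-0.006 -0.001] F [-3.7 -2.6  1.9] Fdeck [-4.  -1.9] g 0.0 j6 162.0
stripe c [-14.4   3.5] size [ 10.8 108.4] ang 1.7
tool theta cw 85.5
rotvec [-0.   -0.08  0.35]
```

```bash

python3 -m inch '[[0,0.0007,-0.0003,0.5,0,0.1,0],[0,0.0007,-0.0003,0.5,0,0.1,0],[0,0.0007,-0.0002,0.5,0,0.1,0],[0,0.0007,0,0.5,0,0,0],[0,0.0007,0,0.5,0,0,0]]' >/dev/null
python3 -c "from h import *;look('a13',(215,145,330,240))"
```

```text
t 15.22 pos [478.5  34.6  19.8] deck [-134.    35.1] az_y 11.51 xz [-0.006 -0.002] F [-4.3 -3.4  4.1] Fdeck [-4.9 -2.6] g -0.0 j6 165.0
stripe c [-14.2   3.5] size [ 11.  108.4] ang 2.0
tool theta cw 88.2
rotvec [0.   0.03 0.38]
```

View pics/a13.png

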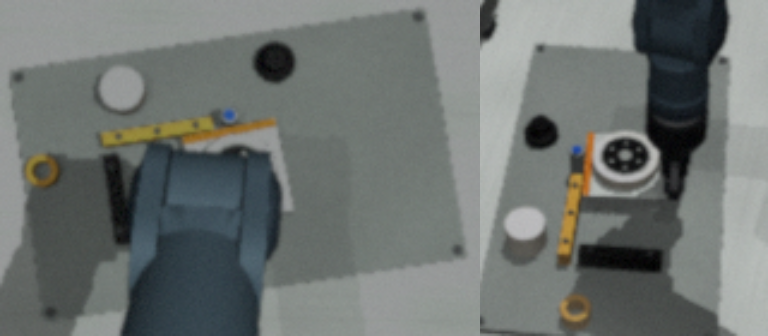

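```bash

python3 -m inch '[[-0.0005,0.0014,0,0,0,0.1,0],[-0.0005,0.0014,0,0,0,0.1,0],[0,0.0014,0,0,0,0.1,0],[0,0.0014,0,0,0,0,0]]' >/dev/null
python3 -c "from h import *;look('a14',(215,145,330,240))"
```

```text
t 15.65 pos [478.6  36.7  19.4] deck [-133.5   37.1] az_y 11.53 xz [-0.011  0.001] F [-7.3 -4.1  6.4] Fdeck [-7.9 -2.8] g -0.0 j6 165.0
stripe c [-14.1   3.7] size [ 10.4 109.4] ang 1.8
tool theta cw 88.2
rotvec [-0.   -0.16  0.59]
```

```bash

python3 -m inch '[[0,-0.006,0,0,0,0,0],[0,-0.012,0,0,0,0,0],[-0.01,-0.012,0,0,0,0,0],[-0.03,-0.01,0.01,-7,0,0,0],[-0.03,0,0.02,-7,0,0,0],[-0.02,0,0.03,-7,0,0,0.2],[-0.005,-0.004,0.03,-7,0,0,0.5],[0,-0.008,0.03,-7,0,0,0.5]]' >/dev/null
python3 - <<'E'
from h import *
look("a15",(215,145,330,240))
a=env.read_camera("top")[145:235,215:325];cv2.imwrite("pics/z1.png",cv2.resize(a,None,fx=6,fy=6,interpolation=cv2.INTER_CUBIC)[:,:,::-1])
rv(99.75)
E
```

```text
t 16.42 pos [496.6 -78.9 121.4] deck [-135.4  -79.8] az_y 47.64 xz [0.014 0.011] F [0.3 0.  0.4] Fdeck [ 0.3 -0. ] g 0.42 j6 116.0
stripe c [-14.    3.6] size [ 10.4 109. ] ang 1.8
tool theta cw 52.6
rotvec [-0.    0.36 -1.01]
rotvec [-52.73   0.52  -0.84]
```

View pics/z1.png

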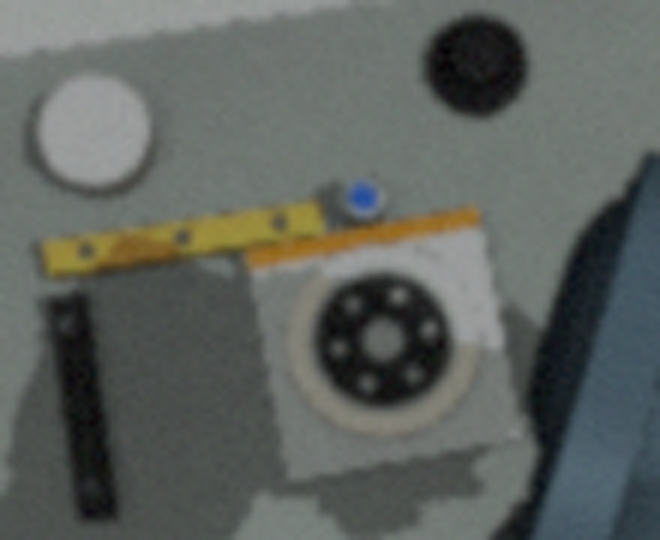

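View pics/a15.png

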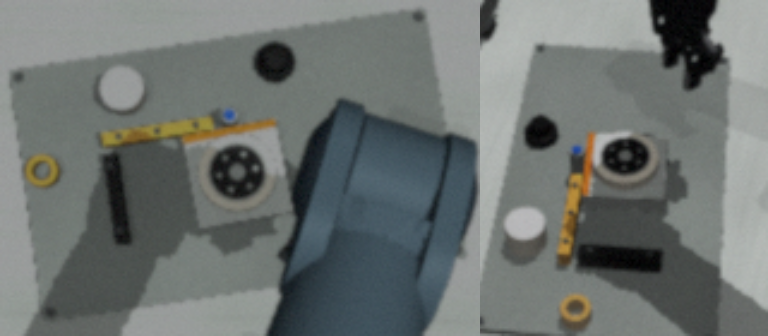

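```bash

python3 -m inch '[[0,0,0,-7,0,-0.2,0.5],[0,0,0,-7,0,-0.2,0.5],[0,0,0,-7,0,-0.2,0.5],[0,0,0,-7,0,-0.2,0.5],[0,0,0,-7,0,0,0.5],[0,0,0,-7,0,0,0.5],[0,0,0,-6,0,0,0.5],[0,0,0,-3,0,0,0.5]]' >/dev/null
python3 -c "
from h import *
st();rv(99.75);go((-68,-82),45)
a=env.read_camera('top')
import cv2
g=cv2.cvtColor(a,cv2.COLOR_RGB2GRAY)[180:225,250:310]
cs,_=cv2.findContours((g<60).astype(np.uint8),cv2.RETR_EXTERNAL,cv2.CHAIN_APPROX_NONE)
for k in cs:
  (u,v),r=cv2.minEnclosingCircle(k)
  if 8<r<14: print('hub',todeck(ray('top',(u+250,v+180),56)),r)
"
```

```text
t 17.23 pos [499.1 -71.3 119.4] deck [-131.6  -72.7] az_y 99.63 xz [0.015 0.008] F [-0.5 -0.3  0. ] Fdeck [-0.5 -0.2] g 0.5 j6 65.0
rotvec [-0.12  0.94 -0.31]
tool shift [75.4 -9.6 62.4]
hub [-65.24401072   0.70211619] 10.92263412475586
```

```bash

python3 -m inch '[[0,-0.003,0.015,0,0.4,-0.1,0.5],[0.01,-0.003,0.015,0,0.4,-0.1,0.5],[0.02,-0.003,0.015,0,0.1,0,0.5],[0.02,-0.001,0.01,0,0,0,0.5],[0.014,0,0.004,0,0,0,0.5],[0.006,0,0,0,0,0,0.5],[0,0,0,0,0,0,0.5]]' >/dev/null
python3 -c "
from h import *
st();rv(99.75);go((-68,-80),21)"
```

```text
t 17.87 pos [563.3 -63.2  48. ] deck [-67.  -75.6] az_y 99.18 xz [0.008 0.007] F [-0.   0.3 -0. ] Fdeck [0.  0.3] g 0.5 j6 68.0
rotvec [-0.58  0.52 -0.34]
tool shift [26.9 -4.5 -1.2]
```

```bash

python3 -m inch '[[0.004,-0.003,0,-0.5,0.4,-0.2,0.5],[0.008,-0.001,0,0,0.1,-0.1,0.5],[0.008,0,0,0,0,0,0.5],[0.004,0,0,0,0,0,0.5],[0.001,0,0,0,0,0,0.5],[0,0,0,0,0,0,0.5]]' >/dev/null
python3 -c "
from h import *
look('a16',(215,145,330,240));rv(99.75);go((-68,-70),21)"
```

```text
t 18.37 pos [563.6 -66.6  22.9] deck [-67.3 -79. ] az_y 99.61 xz [0.002 0.   ] F [ 0.4 -0.3  0.2] Fdeck [ 0.4 -0.3] g 0.5 j6 67.0
stripe c [-8.3 46.2] size [181.7  26.3] ang 89.9
tool theta cw 0.1
rotvec [0.   0.13 0.  ]
rotvec [-0.13  0.13  0.  ]
tool shift [ 2.3  9.1 -1. ]
```

View pics/a16.png

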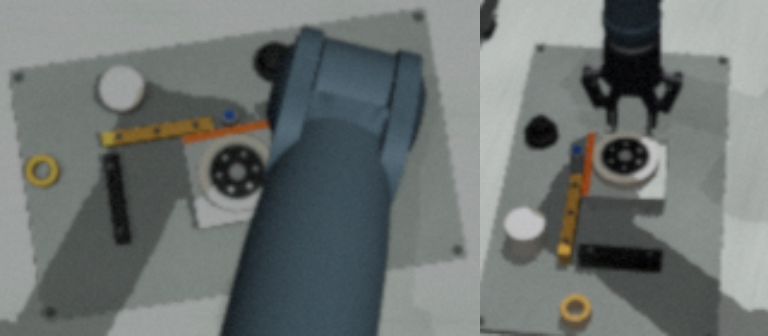

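```bash

python3 -m inch '[[0.001,0.002,0,0,0,0,0.5],[0,0.002,0,0,0,0,0.5],[0,0.002,0,0,0,0,0.5],[0,0.0018,0,0,0,0,0.5],[0,0.0015,0,0,0,0,0.5],[0,0.0015,0,0,0,0,0.5],[0,0.0015,0,0,0,0,0.5],[0,0.0015,0,0,0,0,0.5]]' >/dev/null
python3 -c "
from h import *
st();rv(99.75)"
python3 -m inch '[[0,0.0018,0.0002,0,0,0,0.5],[0,0.0018,0.0002,0,0,0,0.5],[0,0.0018,0.0002,0,0,0,0.5],[0,0.0018,0.0002,0,0,0,0.5],[0,0.0018,0.0002,0,0,0,0.5],[0,0.0018,0.0002,0,0,0,0.5],[0,0.0018,0.0002,0,0,0,0.5],[0,0.0018,0.0002,0,0,0,0.5]]' >/dev/null
python3 -c "
from h import *
look('a17',(215,145,330,240));rv(99.75)"
```

```text
t 19.13 pos [562.6 -52.2  23.8] deck [-65.8 -64.7] az_y 99.6 xz [ 0.005 -0.001] F [-0.8 -2.7  0.6] Fdeck [-1.3 -2.5] g 0.5 j6 69.0
rotvec [-0.15  0.29  0.09]
t 19.8 pos [559.6 -48.1  23.9] deck [-68.1 -60.2] az_y 99.34 xz [-0.    -0.027] F [-1.  -5.9  0.8] Fdeck [-1.9 -5.7] g 0.5 j6 70.0
stripe c [-7.4 73. ] size [151.2  24.2] ang 89.9
tool theta cw 0.4
rotvec [-0.   -0.27  1.5 ]
rotvec [-0.4  -0.28  1.5 ]
```

View pics/a17.png

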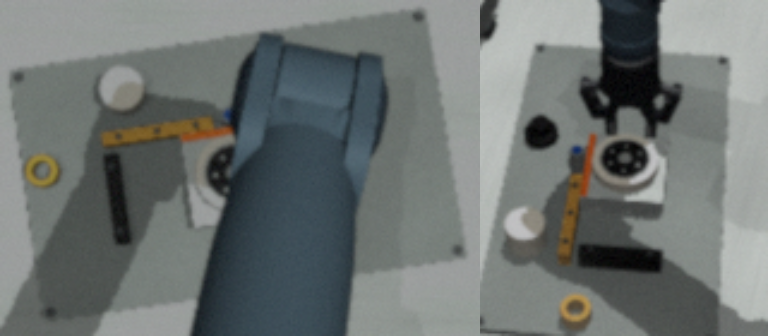

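```bash

python3 -m inch '[[0,0.002,0.0001,0,0,0.3,0.5],[0,0.002,0.0001,-0.1,0,0.3,0.5],[0,0.0022,0.0001,-0.1,0,0.3,0.5],[0,0.0022,0.0001,-0.1,0,0.3,0.5],[0,0.0022,0.0001,0,0,0.2,0.5],[0,0.0022,0.0001,0,0,0.2,0.5]]' >/dev/null
python3 -c "
from h import *
look('a18',(215,145,330,240));rv(99.75)"
```

```text
t 20.4 pos [558.  -38.5  23.6] deck [-68.  -50.4] az_y 99.52 xz [-0.006 -0.006] F [-1.2 -4.8 -0.2] Fdeck [-2.  -4.5] g 0.5 j6 70.0
stripe c [-7.4 75.1] size [147.4  24.3] ang 90.0
tool theta cw 0.2
rotvec [-0.   -0.38  0.23]
rotvec [-0.21 -0.38  0.23]
```

View pics/a18.png

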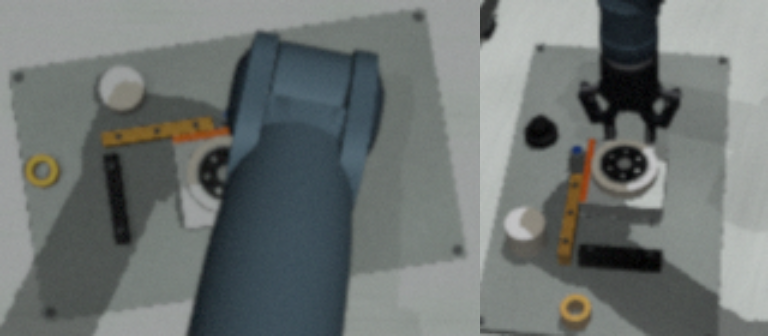

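```bash

python3 -m inch '[[0.0005,0.002,0.0003,0,-0.1,0.1,0.5],[0.0005,0.002,0.0003,0,-0.1,0.1,0.5],[0,0.002,0.0003,-0.1,-0.1,0,0.5],[0,0.002,0.0003,-0.1,0,0,0.5],[0,0.002,0.0003,0,0,0,0.5],[0,0.002,0.0003,0,0,0,0.5],[0,0.002,0.0003,0,0,0,0.5],[0,0.002,0.0003,0,0,0,0.5]]' >/dev/null
python3 -c "
from h import *
st();rv(99.75)"
python3 -m inch '[[0,0.002,0.0003,0,0,0.1,0.5],[0,0.002,0.0003,0,0,0.1,0.5],[0,0.002,0.0003,0,0,0,0.5],[0,0.002,0.0003,0,0,0,0.5],[0,0.002,0.0003,0,0,0,0.5],[0,0.002,0.0003,0,0,0,0.5],[0,0.002,0.0003,0,0,0,0.5],[0,0.0015,0.0003,0,0,0,0.5]]' >/dev/null
python3 -c "
from h import *
look('a19',(215,145,330,240));rv(99.75)"
```

```text
t 21.17 pos [556.3 -27.3  23.8] deck [-67.8 -39.1] az_y 99.61 xz [-0.004 -0.016] F [-1.6 -5.8 -0.2] Fdeck [-2.6 -5.5] g 0.5 j6 72.0
rotvec [-0.14 -0.36  0.84]
t 21.83 pos [554.  -13.8  23.6] deck [-67.8 -25.4] az_y 99.58 xz [-0.009 -0.022] F [-1.8 -4.8 -0.5] Fdeck [-2.6 -4.5] g 0.5 j6 73.0
stripe c [-7.3 98.4] size [ 24.3 101. ] ang 0.1
tool theta cw 0.2
rotvec [-0.01 -0.69  1.11]
rotvec [-0.16 -0.69  1.11]
```

View pics/a19.png

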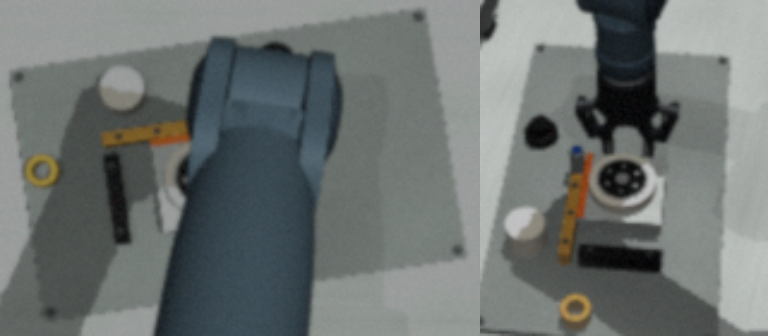

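```bash

python3 -m inch '[[0.0005,0.002,0.0003,0,-0.2,0.2,0.5],[0.0005,0.002,0.0003,0,-0.2,0.2,0.5],[0,0.002,0.0003,-0.1,-0.1,0.2,0.5],[0,0.002,0.0003,0,0,0.1,0.5],[0,0.002,0.0003,0,0,0.1,0.5],[0,0.002,0.0003,0,0,0.1,0.5],[0,0.002,0.0003,0,0,0.1,0.5],[0,0.002,0.0003,0,0,0.1,0.5]]' >/dev/null
python3 -c "
from h import *
st();rv(99.75)"
python3 -m inch '[[0,0.002,0.0003,0,-0.1,0.1,0.5],[0,0.002,0.0003,0,0,0.1,0.5],[0,0.0018,0.0003,0,0,0.1,0.5],[0,0.0016,0.0003,0,0,0,0.5],[0,0.0015,0.0003,0,0,0,0.5],[0,0.0015,0.0003,0,0,0,0.5]]' >/dev/null
python3 -c "
from h import *
st();rv(99.75)"
```

```text
t 22.6 pos [552.   -2.   23.6] deck [-67.7 -13.5] az_y 99.59 xz [-0.006 -0.015] F [-1.  -6.6  1.1] Fdeck [-2.1 -6.3] g 0.5 j6 74.0
rotvec [-0.16 -0.5   0.79]
t 23.1 pos [550.5   7.   23.6] deck [-67.7  -4.3] az_y 99.59 xz [-0.009 -0.017] F [-1.1 -5.2  0.2] Fdeck [-2.  -4.9] g 0.5 j6 75.0
rotvec [-0.16 -0.67  0.87]
```

```bash

python3 -m inch '[[0,0.0016,0.0003,0,-0.1,0.2,0.5],[0,0.0016,0.0003,0,-0.1,0.2,0.5],[0,0.0016,0.0003,0,-0.1,0.1,0.5],[0,0.0016,0.0003,0,0,0.1,0.5],[0,0.0016,0.0003,0,0,0.1,0.5],[0,0.0016,0.0003,0,0,0.1,0.5],[0,0.0014,0.0003,0,0,0,0.5],[0,0.0013,0.0003,0,0,0,0.5]]' >/dev/null
python3 -c "
from h import *
look('a20',(215,145,330,240));rv(99.75)"
```

```text
t 23.77 pos [548.6  17.8  23.5] deck [-67.7   6.7] az_y 99.6 xz [-0.011 -0.011] F [-1.4 -6.2  1.3] Fdeck [-2.5 -5.9] g 0.5 j6 76.0
stripe c [ -7.4 121. ] size [55.7 24.3] ang 89.7
tool theta cw 0.1
rotvec [-0.   -0.71  0.5 ]
rotvec [-0.14 -0.71  0.5 ]
```

View pics/a20.png

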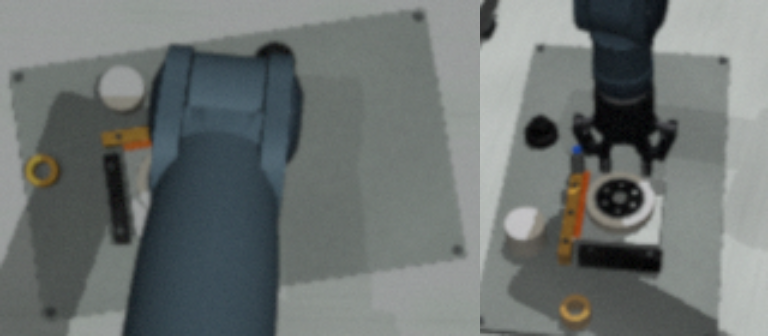

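```bash

python3 -m inch '[[0,0.0013,0.0003,0,-0.1,0.2,0.5],[0,0.0013,0.0003,0,-0.1,0.2,0.5],[0,0.0013,0.0003,0,-0.1,0.1,0.5],[0,0.0013,0.0003,0,0,0.1,0.5],[0,0.0013,0.0003,0,0,0.1,0.5]]' >/dev/null
python3 -c "
from h import *
st();rv(99.75)"
python3 -m inch '[[0,0.0012,0.0002,0,-0.1,0.1,0.5],[0,0.0012,0.0002,0,-0.1,0.1,0.5],[0,0.0012,0.0002,0,0,0.1,0.5]]' >/dev/null
python3 -c "
from h import *
st();rv(99.75)"
```

```text
t 24.28 pos [547.6  23.7  23.4] deck [-67.7  12.6] az_y 99.62 xz [-0.01  -0.003] F [-0.7 -6.   0.5] Fdeck [-1.7 -5.8] g 0.5 j6 76.0
rotvec [-0.13 -0.61  0.06]
t 24.53 pos [547.2  26.5  23.4] deck [-67.7  15.5] az_y 99.61 xz [-0.009 -0.001] F [ 0.4 -9.5 -0.1] Fdeck [-1.2 -9.4] g 0.5 j6 77.0
rotvec [-0.14 -0.51 -0.02]
```

```bash

python3 -m inch '[[0,0.0014,0.0001,0,0,0,0.5],[0,0.0014,0.0001,0,0,0,0.5],[0,0.0014,0.0001,0,0,0,0.5]]' >/dev/null
python3 -c "
from h import *
st();rv(99.75)"
python3 -m inch '[[0,0.0018,0.0001,0,0,0.1,0.5],[0,0.0018,0.0001,0,0,0.1,0.5]]' >/dev/null
python3 -c "
from h import *
st();rv(99.75)"
```

```text
t 24.78 pos [547.2  26.4  23.6] deck [-67.7  15.4] az_y 99.54 xz [-0.009 -0.013] F [ 0.1 -9.4 -0.5] Fdeck [-1.5 -9.3] g 0.5 j6 77.0
rotvec [-0.21 -0.61  0.64]
t 24.95 pos [547.1  26.3  23.6] deck [-67.7  15.3] az_y 99.48 xz [-0.009 -0.019] F [ -0.1 -10.   -0.5] Fdeck [-1.8 -9.8] g 0.5 j6 77.0
rotvec [-0.28 -0.69  0.98]
```

```bash

python3 -m inch '[[0,0.0025,0.0001,-0.1,-0.1,0.2,0.5],[0,0.0025,0.0001,-0.1,-0.1,0.2,0.5]]' >/dev/null
python3 -c "
from h import *
st();rv(99.75)"
python3 -m inch '[[0,0.0032,0.0001,0,0,0.2,0.5],[0,0.0032,0.0001,0,0,0.2,0.5]]' >/dev/null
python3 -c "
from h import *
st();rv(99.75)"
```

```text
t 25.12 pos [547.2  26.3  23.7] deck [-67.7  15.3] az_y 99.58 xz [-0.006 -0.024] F [  0.6 -12.6  -1.1] Fdeck [ -1.5 -12.5] g 0.5 j6 77.0
rotvec [-0.18 -0.58  1.29]
t 25.28 pos [547.2  26.2  23.7] deck [-67.8  15.2] az_y 99.42 xz [-0.007 -0.033] F [ -0.1 -13.6  -0.4] Fdeck [ -2.3 -13.4] g 0.5 j6 78.0
rotvec [-0.34 -0.68  1.78]
```

```bash

python3 -m inch '[[0,0.004,0.0001,-0.1,-0.1,0.5,0.5],[0,0.004,0.0001,-0.1,-0.1,0.5,0.5]]' >/dev/null
python3 -c "
from h import *
st();rv(99.75)"
python3 -m inch '[[0,0.0046,0.0001,-0.1,-0.1,0.6,0.5],[0,0.0046,0.0001,-0.1,-0.1,0.6,0.5]]' >/dev/null
python3 -c "
from h import *
st();rv(99.75)"
```

```text
t 25.45 pos [547.2  26.2  23.8] deck [-67.7  15.2] az_y 99.45 xz [-0.005 -0.034] F [ -0.4 -16.   -1.1] Fdeck [ -3.1 -15.7] g 0.5 j6 78.0
rotvec [-0.31 -0.6   1.87]
t 25.62 pos [547.2  26.3  23.8] deck [-67.7  15.3] az_y 99.43 xz [-0.004 -0.034] F [  0.9 -18.1  -2.1] Fdeck [ -2.2 -18. ] g 0.5 j6 78.0
rotvec [-0.32 -0.52  1.88]
```

```bash

python3 -m inch '[[0,0.0049,0.0001,-0.1,-0.1,0.6,0.5],[0,0.0049,0.0001,-0.1,-0.1,0.6,0.5],[0,0.0049,0.0001,-0.1,-0.1,0.6,0.5]]' >/dev/null
python3 -c "
from h import *
st();rv(99.75)"
python3 -m inch '[[0,0.0049,0.0001,-0.1,-0.1,0.6,0.5],[0,0.0049,0.0001,-0.1,-0.1,0.6,0.5],[0,0.0049,0.0001,-0.1,0,0.6,0.5],[0,0.0049,0.0001,-0.1,0,0.6,0.5]]' >/dev/null
python3 -c "
from h import *
st();rv(99.75)"
```

```text
t 25.87 pos [547.2  26.3  23.9] deck [-67.7  15.2] az_y 99.37 xz [-0.001 -0.036] F [  0.4 -19.   -1.5] Fdeck [ -2.8 -18.8] g 0.5 j6 78.0
rotvec [-0.38 -0.42  1.99]
t 26.2 pos [547.2  26.2  23.9] deck [-67.7  15.2] az_y 99.31 xz [-0.002 -0.038] F [  0.8 -18.6  -2.9] Fdeck [ -2.4 -18.5] g 0.5 j6 78.0
rotvec [-0.45 -0.47  2.13]
```

```bash

python3 -m inch '[[0,0.0053,0.0001,-0.1,-0.1,0.6,0.5],[0,0.0053,0.0001,-0.1,-0.1,0.6,0.5],[0,0.0053,0.0001,-0.1,0,0.6,0.5],[0,0.0053,0.0001,-0.1,0,0.6,0.5]]' >/dev/null
python3 -c "
from h import *
st();rv(99.75)"
python3 -m inch '[[0,0.0055,0.0001,-0.1,-0.1,0.6,0.5],[0,0.0055,0.0001,-0.1,-0.1,0.6,0.5],[0,0.0055,0.0001,-0.1,0,0.6,0.5],[0,0.0055,0.0001,-0.1,0,0.6,0.5],[0,0.0055,0.0001,-0.1,0,0.6,0.5],[0,0.0055,0.0001,-0.1,0,0.6,0.5],[0,0.0055,0.0001,-0.1,0,0.6,0.5],[0,0.0055,0.0001,-0.1,0,0.6,0.5]]' >/dev/null
python3 -c "
from h import *
st();rv(99.75)"
```

```text
t 26.53 pos [547.2  26.2  24. ] deck [-67.7  15.2] az_y 99.23 xz [-0.002 -0.044] F [  0.2 -19.3  -1.8] Fdeck [ -3.1 -19. ] g 0.5 j6 78.0
rotvec [-0.53 -0.55  2.49]
t 27.2 pos [547.1  25.9  24. ] deck [-67.8  14.9] az_y 99.07 xz [-0.006 -0.061] F [  1.  -21.   -0.8] Fdeck [ -2.5 -20.9] g 0.5 j6 79.0
rotvec [-0.7  -0.93  3.41]
```

```bash

python3 -m inch '[[0,0.002,0,0,0,0,0.5],[0,0,0,0,0,0,0.5],[0,-0.003,0,0,0,0,0.5],[0,-0.006,0,0,0,1,0.5],[0,-0.01,0,0,0,1,0.5],[0,-0.012,0,0,0,1,0.5],[-0.02,-0.01,0,0,0,0,0.5],[-0.02,-0.005,0,0,0,0,0.5]]' >/dev/null
python3 -c "
from h import *
look('a21',(215,145,330,240));rv(99.75)"
python3 -m inch '[[-0.03,-0.02,0,0,0,0,0.5],[-0.03,-0.04,-0.01,0,0,0,0.5],[-0.01,-0.04,-0.01,0,0,0,0.5],[0,-0.04,-0.01,0,0,0,0.5],[0,-0.03,-0.01,0,0,0,0.5],[0,-0.01,0,0,0,0,0.5],[0,0,0,0,0,0,0.5]]' >/dev/null
python3 - <<'E'
from h import *
st()
a=env.read_camera("top");b=env.read_camera("side")
A=cv2.resize(a[155:235,210:300],(540,480),interpolation=cv2.INTER_CUBIC)
cv2.imwrite("pics/z2.png",A[:,:,::-1]);cv2.imwrite("pics/z2raw.png",a[:,:,::-1])
cv2.imwrite("pics/z2s.png",cv2.resize(b[205:285,240:310],(560,600)[:2] if 0 else (525,600),interpolation=cv2.INTER_CUBIC)[:,:,::-1]);cv2.imwrite("pics/z2sraw.png",b[:,:,::-1])
E
```

```text
t 27.87 pos [551.8 -13.8  61.9] deck [-69.9 -25. ] az_y 99.32 xz [-0.023  0.008] F [0.8 0.4 0.3] Fdeck [0.8 0.2] g 0.5 j6 73.0
stripe c [-7.4 91.2] size [115.5  24.6] ang 89.8
tool theta cw 0.5
rotvec [ 0.   -0.84 -0.5 ]
rotvec [-0.46 -0.83 -0.5 ]
t 28.55 pos [ 547.9 -196.5  129.3] deck [-104.7 -204.4] az_y 99.85 xz [-0.012  0.019] F [-1.   0.7  0.9] Fdeck [-0.8  0.8] g 0.5 j6 54.0
```

View pics/z2.png

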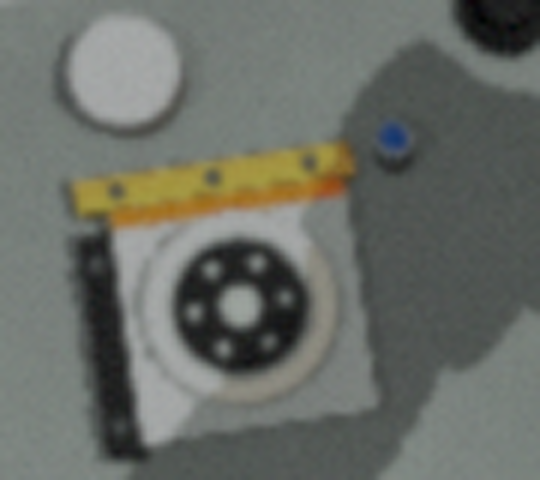

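View pics/z2s.png

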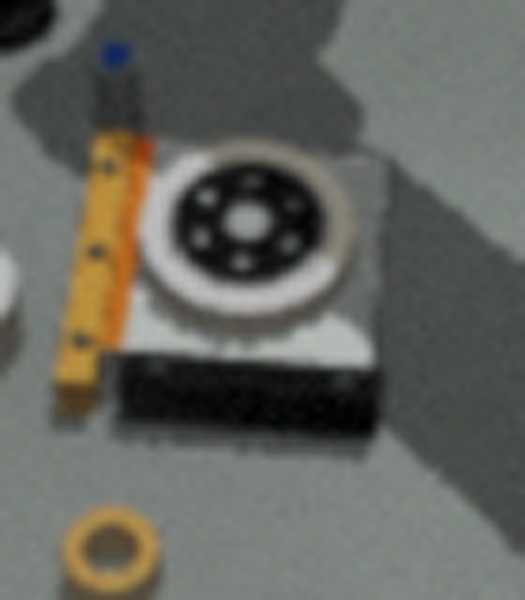

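```bash
cat > chk.py <<'E'
from h import *
import sys
a=cv2.cvtColor(cv2.imread(sys.argv[1]),cv2.COLOR_BGR2RGB)
g=cv2.cvtColor(a,cv2.COLOR_RGB2GRAY)
u0,v0=proj("top",[*toworld((-65,80)),56]);u0,v0=int(u0),int(v0)
cs,_=cv2.findContours((g[v0-22:v0+22,u0-22:u0+22]<65).astype(np.uint8),cv2.RETR_EXTERNAL,cv2.CHAIN_APPROX_NONE)
for k in cs:
    (u,v),r=cv2.minEnclosingCircle(k)
    if 8<r<14: print("hub",todeck(ray("top",(u+u0-22,v+v0-22),56)).round(1),r)
# profiles across fence/stripe in deck frame: sample at z=38 along x for several y
hsv=cv2.cvtColor(a,cv2.COLOR_RGB2HSV).astype(np.float32)
xs=np.arange(-30,15,0.25);res=[]
for y in np.arange(28,134,5):
    pts=np.array([proj("top",[*toworld((x,y)),38]) for x in xs]).astype(np.float32)
    rgb=[cv2.remap(a[:,:,i].astype(np.float32),pts[:,0].reshape(1,-1),pts[:,1].reshape(1,-1),cv2.INTER_LINEAR)[0] for i in range(3)]
    s=1-rgb[2]/np.maximum(rgb[0],1);gr=rgb[1]/np.maximum(rgb[0],1)
    i=np.argmax(s>0.5*s.max()); j=len(s)-1-np.argmax((s>0.5*s.max())[::-1])
    # orange->brass: green ratio midpoint
    o=gr[i:j].min();b=gr[i:j].max();im=i+np.argmin(gr[i:j]);k=im+np.argmax(gr[im:j]>(o+b)/2)
    res.append((y,xs[i],xs[k],xs[j]));
res=np.array(res);print(res.round(1))
for c,nm in((1,"white/orange"),(2,"orange/brass"),(3,"brass far")):
    m=np.median(np.abs(res[:,c]-np.median(res[:,c])));ok=np.abs(res[:,c]-np.median(res[:,c]))<3
    p=np.polyfit(res[ok,0],res[ok,c],1);print(nm,"slope deg",np.degrees(p[0]).round(2),"x at y35,80,125",np.polyval(p,[35,80,125]).round(2))
E
python3 chk.py pics/z2raw.png
```

```text
hub [-65.6  79.4] 10.716268539428711Traceback (most recent call last):
  File "chk.py", line 14, in <module>
    pts=np.array([proj("top",[*toworld((x,y)),38]) for x in xs]).astype(np.float32)
                  ~~~~^^^^^^^^^^^^^^^^^^^^^^^^^^^^
  File "h.py", line 7, in proj
    c=env.camera_info(n);q=c["attitude"].T@(np.array(P,float)-c["position"]);q=c["intrinsics"]@np.array([q[0],-q[1],-q[2]]);return q[:2]/q[2]
ValueError: time passes only in moves, steps and waits
```

```bash
sed -i 's/env.camera_info(n)/CI(n)/' h.py; cat >> h.py <<'E'
import functools
@functools.lru_cache(None)
def CI(n): return env.camera_info(n)
E
python3 chk.py pics/z2raw.png
```

```text
hub [-65.6  79.4] 10.716268539428711
[[ 28.  -19.2  -8.2   4.5]
 [ 33.  -19.5  -9.5   4.2]
 [ 38.  -19.5  -9.8   3.2]
 [ 43.  -19.8 -10.5   4.2]
 [ 48.  -19.2 -10.    4.5]
 [ 53.  -19.  -10.    4.8]
 [ 58.  -19.  -10.    4.2]
 [ 63.  -19.5 -10.8   4.8]
 [ 68.  -19.2 -10.2   4.5]
 [ 73.  -18.8 -10.2   4.5]
 [ 78.  -18.  -10.8   4.5]
 [ 83.  -18.2 -10.2   4.2]
 [ 88.  -18.8  -9.2   4. ]
 [ 93.  -19.  -10.    4.2]
 [ 98.  -19.5 -10.5   4.5]
 [103.  -19.5 -10.2   4.8]
 [108.  -19.  -10.    4.5]
 [113.  -19.2 -10.8   4.8]
 [118.  -19.2 -10.8   4.5]
 [123.  -19.2 -10.    4.5]
 [128.  -18.8  -9.5   4.2]
 [133.  -19.  -10.2   4.8]]
white/orange slope deg 0.18 x at y35,80,125 [-19.24 -19.1  -18.96]
orange/brass slope deg -0.36 x at y35,80,125 [ -9.78 -10.07 -10.35]
brass far slope deg 0.2 x at y35,80,125 [4.25 4.41 4.56]
```

```bash
python3 -c "
from h import *
st();env.job_done()"
```

```text
t 28.65 pos [ 547.3 -193.9  129.1] deck [-104.9 -201.8] az_y 99.99 xz [-0.014  0.02 ] F [0.3 0.6 0.3] Fdeck [0.4 0.5] g 0.5 j6 54.0
the job is handed in; nothing more can be done
```

The carrier is home in the corner, and I handed the job in at 28.7 s with the gripper clear of everything. The run reports no verdict, so what follows comes from my own checks.

**What I did:**
- I pushed the carrier along deck +y until its orange side met the post.
- I swung it clockwise round the post with the closed fingers. Camera fixes during the swing read 12.7, 25, 36, 46, 57, 68, 74, 82 and 88 degrees.
- I slid it along the fence with the half-open fingers until the stop blocked it. I then held about 18–21 N on it for more than 1 s, ramped the push off and backed away.

**Last checks (camera, after letting go):**

| Check | Measured | Target |
|---|---|---|
| Hub centre in deck frame | (-65.6, 79.4) mm | (-65, 80) mm |
| Orange stripe against fence | parallel within about 0.1° by its inner edge and the fence's far edge | flush |
| Orange side x near its two ends (deck y 35 and 125) | -9.8 and -10.4 mm | -12 to -7 mm |

- The largest force I read at the wrist was about 21 N, and only at the end of each move.
- The bystanders in the close crops (spare hub, spare roller, bushing) looked unmoved. I did not re-measure them or the ones on the table.

**Disagreements:**
- **Quarter turn:** the swing stalled about 2° short at 8 N, from stiction. It came flush only during the slide along the fence.
- **Line fits:** a direct fit of the orange/brass boundary gave a -0.36° slope, against +0.2° for the other edges. I put this down to image noise.
- **Stop force:** I did not measure it directly. I inferred it from the wrist force less the drag.

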